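# Set the needle valve four clicks open from its stop

## Task

Set the small needle valve on the bench: turn its round twelve-sided knob clockwise (seen from above) until it comes up firmly against its stop, without forcing it any further, then turn it back anticlockwise by exactly four clicks and let go. Leave the cup, the bottle and the tape roll standing about it alone.

Things in the scene. Friction and masses are not known exactly. Their poses are not given: they have to be found in the camera images.
- valve: needle-valve block fixed to the bench, knob on top: steel foot plate 100 (x) x 110 (y) x 6 mm; aluminium block 60 x 80 mm up to z = 44 mm; brass hose barbs on both y faces (out to 64 mm, z = 24 mm); round blank gauge on the -x face; brass neck 20 mm across under the knob, z = 52 to 61 mm, on a flange 30 mm across up to z = 50 mm. Origin: centre of the underside; z up
- knob_top (a point): centre of the knob's top, 94 mm above the bench, fixed to the block (it does not turn with the knob); z along the knob's vertical axis. The knob: black, without any mark, a 12-sided prism, 48 mm across flats, 62 to 92 mm above the bench, with a thin cap. Clockwise from above closes it, to a stop one to four clicks from where it starts; anticlockwise it is free for over a full turn
- knob_mid (a point): point on the knob's axis at half its height, 78 mm above the bench, where to grip it (fixed to the block). The knob has 12 clicks a turn (30 degrees each): sprung rests that take about 0.17 N m to leave and pull the knob to their middle when let go near it. At every rest flats face the block's x and y axes, so grip square to the block. The stop lies at a rest: four clicks back are 120 degrees
- needle (a joint): lift of the needle (m), a hidden part inside the block: 0 when the knob has met its stop, +0.00001 m (0.01 mm) for each click anticlockwise of it; far finer than the noise of its reading
- seat (a joint): squeeze of the needle's seat (m), hidden inside the block, far finer than the noise of its reading: 0 unless the knob is pressed on against its stop. Beyond the stop the torque rises by about 4 N m per rad; 0.3 to 0.5 N m at the knob is firm, more than 0.8 N m damages the seat
- sample_cup: white sample cup with a white lid, 42 mm across, 41 mm high, bystander; origin centre of underside
- amber_bottle: brown reagent bottle with a red cap, 34 mm across, 75 mm high, bystander; origin centre of underside
- tape_roll: roll of tape lying flat, 62 mm across, 20 mm high, bystander; origin centre of underside
There are look-alikes about, which are no part of the job. There is more than one size of the valve; the one meant has the size given above.

How it is judged (in metres and radians):
On the way:
1. the knob is firmly against its stop (the needle lightly pressed on its seat) (value of joint seat above 4e-07 m), for 0.1 s.
At the end, for the whole second after the job is handed in: the knob rests in the fourth click from its stop: the needle is 0.037 to 0.043 mm open (within 0.3 of a click) (value of joint needle between 3.7e-05 and 4.3e-05 m); the robot touches nothing.
It fails at once if the knob is forced past its stop (over about 0.8 N m at the knob) (value of joint seat above 3.1e-06 m).
It fails at once if the sample cup is pushed more than 20 mm or knocked over (distance of sample_cup from where it was at the start of the episode above 0.02 m or angle between sample_cup's own z axis and vertical above 0.5 rad).
It fails at once if the bottle is pushed more than 20 mm or knocked over (distance of amber_bottle from where it was at the start of the episode above 0.02 m or angle between amber_bottle's own z axis and vertical above 0.5 rad).
It fails at once if the tape roll is pushed more than 20 mm (distance of tape_roll from where it was at the start of the episode above 0.02 m).
It also fails if it takes over 64 s, if anything falls off the work surface, if the arm or the gripper's body presses on something with over 40 N, if the wrist force passes 120 N, or if a joint passes its speed limit or range.

## Robot

A 6-joint arm with a two-finger parallel gripper is mounted at the origin on a cart in front of the work surface, level with it; the furniture and walls round the work are solid. World frame = base frame: x ahead of the robot, y to its left, z up, the work surface at z = 0. Lengths are in mm, angles in rad, forces in N, time in s.
With the tool pointing down it reaches from about 350 to 1000 mm from the base axis. Payload 7.1 kg.
Tool frame: the origin (TCP) lies at the very end of the fingers, on their centre line; the grasp point (between the pads) lies 19 mm behind it; z points along the fingers, y is the line along which they close (so a half turn about z gives the same grasp; the last joint's range is limited). The gripper opens to 85 mm and grips with 20 to 120 N. Pads are 22 mm wide; open, the fingers measure 114 mm over their backs; the gripper's body (76 mm by 85 mm) begins 54 mm behind the grasp point. The pads swing forward as they close: fully open they stand 13 mm farther back than shut.
Start: joints at [-1.155, 0.423, 1.63, -0, 1.089, -0.019], TCP at [263.283, -566.822, 231.319] pointing down, gripper open.
Joint ranges: [-3, 3], [-0.9, 2.11], [0.09, 2.58], [-1.31, 4.45], [0.11, 2.69], [-2.54, 2.54]. Speed limits (rad/s): [2.39, 2.39, 3.01, 3.14, 3.14, 3.14].

## Interface

Orientations are given as a unit quaternion [w, x, y, z].
In Python, from rig import get_obs, camera, camera_params, job_done, find_in, regions_of, landmark_of gives the robot as it stands.
- The arm moves only by the tool servo_tool, never from a script. Its argument "series" is a list of rows, each a list of 3 entries, a list of its own where there are three numbers: the turn, a rotation vector about the tool's x, y, z in rad, then the shift along the tool's x, y, z in cm, then the closure, from -1 (fully open) to 1 (shut). In form: [[[wx, wy, wz], [x, y, z], grip], ...]. A call has 1 to 20 rows; each row is the pose to reach, as a shift and turn from the pose commanded when the call began, along the tool's axes at that moment; what a row does not reach only later rows make up. A row lasts 1/8 s, in which the tool goes at most 62.5 mm and 10.7 degrees, less where a joint would pass 70% of its speed; a pose out of reach is approached as far as the arm can. A call with a gripper value outside its range is refused whole. The fingers move at their own pace and stop on an object; "squeeze" is the grip in N (left out, the last holds). Time passes only in rows, so rows that repeat a pose let the fingers close. It gives the time, the measured TCP pose, the force, the opening and the grip force at its end, in the units of the state.
- get_obs(): the state, without advancing time (a new reading comes with each control period).
- camera(name): name is "side" or "top" or "wrist"; returns the picture (420x560x3 uint8, red, green, blue); there is no depth.
- camera_params(name): a dict with "vertical_fov" (degrees; the focal length in pixels is half the picture's height over the tangent of half this angle, whatever the lens; pixels are square), "cx", "cy" (the principal point, pixels), "extrinsics" (4x4, takes a point from world to camera coordinates). Camera axes: x right, y down, z forward; pixel columns grow to the right and rows downward; lengths in mm; the calibration is good to about 2 mm. The wrist camera is an equidistant fisheye: a pixel r from the principal point sees the ray r / f radians off the axis. A picture is of the moment at which its call begins: read the wrist's pose just before it. camera_params takes no time and is no camera call; for the wrist camera it gives the pose at the moment of the call.
- job_done(): hands the job in; it is judged then, once.
Trained networks look in the newest picture that a camera, given by its name, has taken for a name from the list of things; names that differ only in an ending like _2 or _b are one class to them, and where a whole thing is asked for, a point or a joint stands for the part that bears it (a point fixed in the world has none). Each returns a list of dicts, best first, with "confidence" (0 to 1); they miss things now and then, are a little off and sometimes report something else, mostly with a low value. They report only what shows in the picture. A call takes as long as a camera call. They do not tell look-alikes from the thing itself.
- find_in(camera, target): "xyz" ([x, y, z] in mm, in the coordinates of the camera as it stood for that picture, good to about 4 mm: the middle of the surface that is visible of it).
- regions_of(camera, target): "mask" (420x560 bool, what is visible of it).
- landmark_of(camera, target): "xyz" ([x, y, z] in mm, in the coordinates of the camera as it stood for that picture, good to about 4 mm: a listed point, or the origin of a listed thing).
The state is a dict: "time": time; "joint_positions": joint angles; "qd": joint speeds; "effort": joint torques, N m; "eef_pos": TCP position; "ee_rot": TCP orientation; "ft_force": force on the tool from outside, world axes, zero at the start; "moment": the same for the moment, N m; "gripper_width": finger opening in mm; "finger_force": force on a finger pad.
Only numpy, scipy, OpenCV 4.12 (cv2) and the standard library are available. Lean on these libraries where they do the work, as an engineer would, in place of code of your own. Each camera call takes 0.05 s, during which the arm holds its last target. There are 200 camera calls.

## Working session

There is one attempt and no reset: what is moved stays moved. The work goes in short steps, Python scripts to look and compute and a tool call to move; the robot and the scene stay as the last step left them, time stands still between calls to the robot, and variables do not carry over. Pictures are saved under pics/ and viewed, at most 10 in all, crops included, and the job is handed in when it is done.

Besides the shell and the picture viewer there is one more tool, called after "Emit:" by a JSON object that holds its "method" and its "body". servo_tool: Moves the arm, as the interface text tells. Its arguments: {"type":"object","properties":{"series":{"type":"array"},"squeeze":{"type":"number"}},"required":["series"]}

```bash
mkdir -p pics
cat > h.py <<'E'
import numpy as np, cv2
from rig import *
def w(cam,p,P=None):
    P=camera_params(cam) if P is None else P
    return (np.linalg.inv(np.array(P["extrinsics"]))@np.r_[p,1])[:3]
def px(cam,p):
    P=camera_params(cam);q=np.array(P["extrinsics"])@np.r_[p,1]
    f=210/np.tan(np.radians(P["vertical_fov"]/2));return P["cx"]+f*q[0]/q[2],P["cy"]+f*q[1]/q[2]
E
python3 - <<'E'
from h import *
for c in("side","top"):
    im=camera(c);cv2.imwrite(f"pics/{c}0.png",im[:,:,::-1])
    for t in("valve","knob_top","knob_mid","sample_cup","amber_bottle","tape_roll"):
        print(c,t,[(round(d["confidence"],2),w(c,d["xyz"]).round().tolist(),np.round(px(c,w(c,d["xyz"])))) for d in landmark_of(c,t)[:3]])
o=get_obs();print(o["time"],o["ee_rot"],o["ft_force"],o["moment"])
E
```

```text
side valve [(0.72, [489.0, -433.0, 5.0], array([316., 152.])), (0.66, [404.0, -157.0, 1.0], array([340., 222.]))]
side knob_top [(0.89, [486.0, -430.0, 123.0], array([321., 117.])), (0.67, [400.0, -159.0, 127.0], array([348., 180.])), (0.66, [564.0, 20.0, 95.0], array([258., 239.]))]
side knob_mid [(0.77, [404.0, -163.0, 101.0], array([345., 188.])), (0.66, [487.0, -434.0, 104.0], array([320., 122.])), (0.59, [566.0, 14.0, 73.0], array([258., 244.]))]
side sample_cup [(0.77, [689.0, 10.0, -3.0], array([204., 260.]))]
side amber_bottle [(0.92, [537.0, 156.0, -2.0], array([259., 328.]))]
side tape_roll [(0.78, [444.0, 55.0, 6.0], array([314., 290.]))]
top valve [(0.93, [566.0, 9.0, 1.0], array([245., 211.])), (0.87, [408.0, -159.0, -2.0], array([302., 264.])), (0.81, [488.0, -437.0, 1.0], array([396., 236.]))]
top knob_top [(0.78, [404.0, -158.0, 125.0], array([303., 264.])), (0.67, [562.0, 13.0, 91.0], array([240., 206.])), (0.63, [488.0, -433.0, 124.0], array([408., 231.]))]
top knob_mid [(0.91, [406.0, -159.0, 100.0], array([303., 263.])), (0.77, [570.0, 11.0, 81.0], array([241., 204.])), (0.62, [487.0, -434.0, 106.0], array([406., 232.]))]
top sample_cup [(0.61, [695.0, 6.0, 2.0], array([247., 169.]))]
top amber_bottle [(0.68, [539.0, 154.0, -1.0], array([197., 220.]))]
top tape_roll [(0.61, [442.0, 55.0, 2.0], array([229., 252.]))]
0.7 [1.18440165e-05 9.76459919e-01 2.15698924e-01 1.43005856e-08] [0.06647003 0.0351034  0.33337239] [ 0.0242398  0.0512703 -0.0520375]
```

View pics/top0.png

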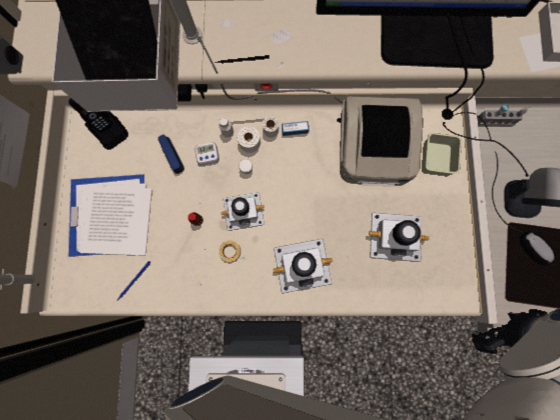

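View pics/side0.png

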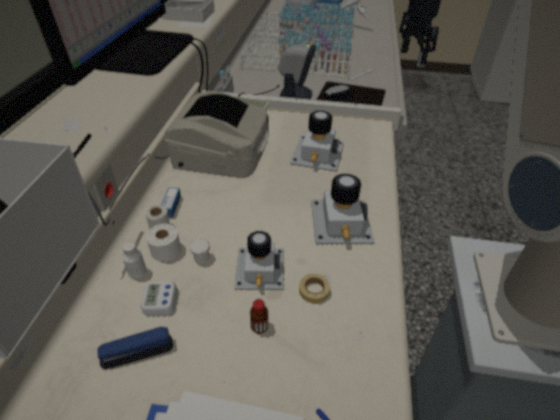

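The side and top views show three valves. The small one, with its knob at z≈93, is at top pixel (241,206), about (565,12) mm. The other two have knobs at z≈125 and are look-alikes. I'll move above the small valve with joint 6 near mid-range.

Emit:
{"method": "servo_tool", "body": {"series": [[[0,0,-0.1],[3,-2.3,0],-1],[[0,0,-1.13],[51.8,-39.8,0],-1],[[0,0,-1.13],[51.8,-39.8,0],-1],[[0,0,-1.13],[51.8,-39.8,0],-1],[[0,0,-1.13],[51.8,-39.8,0],-1],[[0,0,-1.13],[51.8,-39.8,0],-1],[[0,0,-1.13],[51.8,-39.8,0],-1],[[0,0,-1.13],[51.8,-39.8,0],-1],[[0,0,-1.13],[51.8,-39.8,0],-1],[[0,0,-1.13],[51.8,-39.8,0],-1],[[0,0,-1.13],[51.8,-39.8,0],-1],[[0,0,-1.13],[51.8,-39.8,0],-1],[[0,0,-1.13],[51.8,-39.8,0],-1],[[0,0,-1.13],[51.8,-39.8,0],-1],[[0,0,-1.13],[51.8,-39.8,0],-1],[[0,0,-1.13],[51.8,-39.8,0],-1]]}}

```text
time: 2.7
eef_pos: [565.3, 11.6, 231.5]
ee_rot: [0.0, 0.71, 0.705, 0.0]
ft_force: [0.4, -0.9, -0.5]
gripper_width: 85.3
finger_force: 0.0
```

Run:
```python
from h import *
c="wrist";P=camera_params(c);im=camera(c);cv2.imwrite("pics/w1.png",im[:,:,::-1])
for t in("valve","knob_top","knob_mid","sample_cup","amber_bottle"):
    print(t,[(round(d["confidence"],2),w(c,d["xyz"],P).round(1).tolist()) for d in landmark_of(c,t)[:3]])
E0=np.linalg.inv(np.array(P["extrinsics"]));print(E0.round(3).tolist(),P["cx"],P["cy"],P["vertical_fov"])
o=get_obs();print(o)
```

```text
valve [(0.56, [557.9, 14.5, 1.6])]
knob_top [(0.75, [565.6, 14.2, 96.7])]
knob_mid [(0.94, [565.8, 14.4, 78.6])]
sample_cup [(0.83, [690.2, 8.1, 5.1])]
amber_bottle [(0.78, [536.5, 151.8, 2.1])]
[[1.0, -0.007, -0.002, 565.089], [-0.007, -0.952, -0.305, 88.827], [0.0, 0.305, -0.952, 375.9], [0.0, 0.0, 0.0, 1.0]] 280.1128573025511 212.95398261767366 65.70646984690485
{'time': 3.0, 'joint_positions': array([6.50720877e-04, 3.36396488e-01, 1.76330967e+00, 2.03774856e-06,
       1.04187024e+00, 6.75065708e-03]), 'qd': array([ 2.09869899e-03,  1.16629452e-05, -1.64960854e-03,  1.63801097e-03,
       -1.47785567e-03, -1.00166742e-03]), 'effort': array([-7.23624090e-02, -4.93579352e+01, -2.71967679e+01, -2.64736605e-03,
        1.15939369e-03, -3.24667180e-04]), 'eef_pos': array([565.40563658,  12.26845337, 231.35130164]), 'ee_rot': array([5.10009003e-06, 7.09260505e-01, 7.04946478e-01, 6.38661867e-06]), 'ft_force': array([ 0.74468213, -0.60834333,  0.24181554]), 'moment': array([ 0.00093313, -0.01624948,  0.00084881]), 'finger_force': 0.0, 'gripper_width': 85.78690963623072}
```

View pics/w1.png

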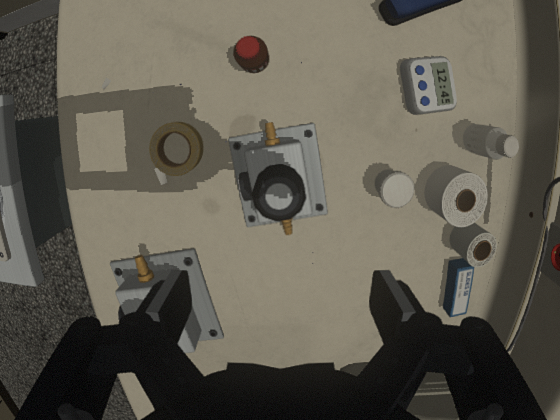

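The wrist picture shows the small valve's plate corners at about (231,138), (314,124), (327,213) and (248,226), with the knob at about (279,193). Next I compute the yaw and axis from these.

```bash
cat >> h.py <<'E'
def ray(P,u,v,z):
    f=210/np.tan(np.radians(P["vertical_fov"]/2));a=np.array([u-P["cx"],v-P["cy"]]);r=np.hypot(*a);t=r/f
    d=np.r_[a/r*np.sin(t),np.cos(t)];T=np.linalg.inv(np.array(P["extrinsics"]));d=T[:3,:3]@d;o=T[:3,3]
    return o+d*(z-o[2])/d[2]
E
python3 - <<'E'
from h import *
P=camera_params("wrist");im=cv2.imread("pics/w1.png")
g=cv2.cvtColor(im,cv2.COLOR_BGR2GRAY)
c=np.array([[231,138],[314,124],[327,213],[248,226]],np.float32).reshape(-1,1,2)
c=cv2.cornerSubPix(g,c,(5,5),(-1,-1),(3,50,.01)).reshape(-1,2);print(c)
q=np.array([ray(P,*p,6) for p in c])[:,:2];print(q.round(1),q.mean(0))
for a,b in((0,1),(1,2),(2,3),(3,0)):
    d=q[b]-q[a];print(np.hypot(*d).round(1),np.degrees(np.arctan2(d[1],d[0])).round(2))
camera("wrist")
m=regions_of("wrist","knob_mid")
for r in m[:2]:
    M=r["mask"];k=np.argwhere(M);print(r["confidence"],M.sum(),k.min(0),k.max(0))
    h=cv2.findContours(M.astype(np.uint8),0,1)[0][0];print(cv2.minEnclosingCircle(h))
a=im[110:240,215:345];cv2.imwrite("pics/c1.png",cv2.resize(a,None,fx=4.5,fy=4.5,interpolation=2))
E
```

```text
[[227.36601 139.18275]
 [312.70898 122.39282]
 [327.      213.     ]
 [248.      226.     ]]
[[504.9  59.9]
 [601.9  78.1]
 [620.9 -29.2]
 [525.5 -45.2]] [563.29480873  15.9278338 ]
98.7 10.61
109.0 -79.96
96.8 -170.5
107.1 101.06
0.81 8108 [124 229] [234 326]
((278.628173828125, 174.21771240234375), 60.85436248779297)
0.59 4811 [248 110] [352 223]
((167.0, 299.0), 67.67579650878906)
```

View pics/c1.png

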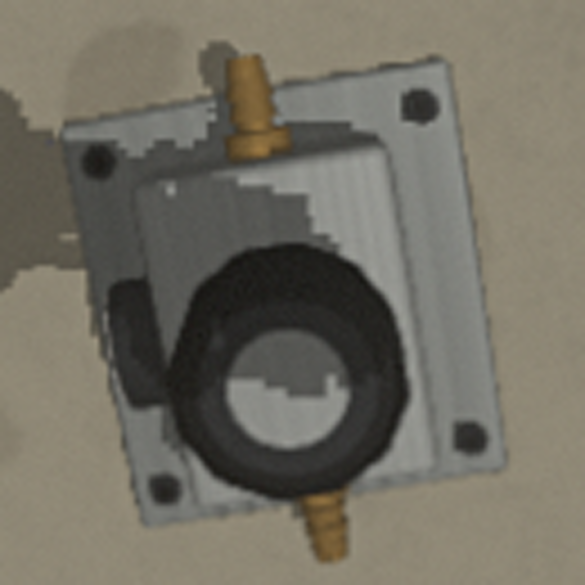

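The crop gives plate corners at full-picture pixels (228.8,137.8), (314.3,122.9), (327.9,214) and (247.2,226.7), and the cap centre at (279.2,196.4).

Run:
```python
from h import *
P=camera_params("wrist")
q=np.array([ray(P,*p,6) for p in((228.8,137.8),(314.3,122.9),(327.9,214),(247.2,226.7))])[:,:2];print(q.mean(0))
for a,b in((0,1),(1,2),(2,3),(3,0)):
    d=q[b]-q[a];print(np.hypot(*d).round(1),np.degrees(np.arctan2(d[1],d[0])).round(2))
print(ray(P,279.2,196.4,94))
```

```text
[564.20603715  15.7167539 ]
98.4 9.4
109.6 -80.36
98.9 -170.9
109.0 99.42
[563.96331165  15.03248137  94.        ]
```

Emit:
{"method": "servo_tool", "body": {"series": [[[0,0,-0.17],[0.3,-0.1,6],-1],[[0,0,-0.17],[0.3,-0.1,10],-1],[[0,0,-0.17],[0.3,-0.1,13],-1],[[0,0,-0.17],[0.3,-0.1,15.5],-1],[[0,0,-0.17],[0.3,-0.1,17.2],-1],[[0,0,-0.17],[0.3,-0.1,17.2],-1],[[0,0,-0.17],[0.3,-0.1,17.2],0.5],[[0,0,-0.17],[0.3,-0.1,17.2],1],[[0,0,-0.17],[0.3,-0.1,17.2],1],[[0,0,-0.17],[0.3,-0.1,17.2],1],[[0,0,-0.17],[0.3,-0.1,17.2],1],[[0,0,-0.17],[0.3,-0.1,17.2],1]], "squeeze": 20}}

```text
time: 4.6
eef_pos: [564.0, 15.2, 60.5]
ee_rot: [-0.0, 0.647, 0.763, -0.0]
ft_force: [-4.8, -1.0, 7.6]
gripper_width: 47.7
finger_force: 23.3
```

```bash
cat > s.py <<'E'
from h import *
o=get_obs();q=o["ee_rot"]
print(o["time"],o["eef_pos"].round(2),"yaw",round(2*np.arctan2(q[2],q[1]),4),"j6",o["joint_positions"][5].round(3),"eff6",o["effort"][5].round(3),"F",np.round(o["ft_force"],1),"M",np.round(o["moment"],3),o["gripper_width"],o["finger_force"])
E
python3 s.py; python3 -c "
from h import *
cv2.imwrite('pics/w2.png',camera('wrist')[:,:,::-1])"
```

```text
4.6 [564.04  15.22  60.53] yaw 1.7349 j6 -0.158 eff6 0.005 F [-4.8 -1.   7.6] M [-0.162  0.734  0.022] 47.733084711572154 23.271026134025306
```

View pics/w2.png

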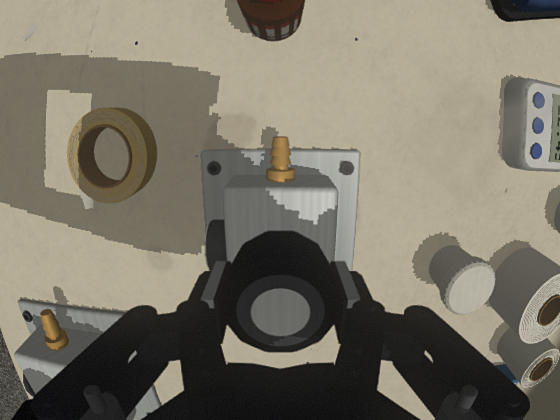

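The picture shows the pads square on the knob's flats, with nothing else touched. I'll squeeze harder and turn clockwise one click plus about 0.1 rad.

Emit:
{"method": "servo_tool", "body": {"series": [[[0,0,0],[0,0,0],1],[[0,0,0],[0,0,0],1],[[0,0,0.1],[0,0,0],1],[[0,0,0.2],[0,0,0],1],[[0,0,0.3],[0,0,0],1],[[0,0,0.4],[0,0,0],1],[[0,0,0.48],[0,0,0],1],[[0,0,0.53],[0,0,0],1],[[0,0,0.57],[0,0,0],1],[[0,0,0.6],[0,0,0],1],[[0,0,0.62],[0,0,0],1],[[0,0,0.62],[0,0,0],1],[[0,0,0.62],[0,0,0],1]], "squeeze": 80}}

```text
time: 6.28
eef_pos: [563.6, 15.3, 60.7]
ee_rot: [-0.0, 0.849, 0.529, -0.001]
ft_force: [-7.0, -0.1, 10.9]
gripper_width: 46.8
finger_force: 81.1
```

```bash
python3 s.py
```

```text
6.275 [563.57  15.31  60.73] yaw 1.1152 j6 0.462 eff6 0.091 F [-7.  -0.1 10.9] M [-0.003  1.069  0.058] 46.76802296494139 81.12254150211811
```

Emit:
{"method": "servo_tool", "body": {"series": [[[0,0,0.1],[0,0,0],1],[[0,0,0.2],[0,0,0],1],[[0,0,0.3],[0,0,0],1],[[0,0,0.38],[0,0,0],1],[[0,0,0.43],[0,0,0],1],[[0,0,0.47],[0,0,0],1],[[0,0,0.5],[0,0,0],1],[[0,0,0.52],[0,0,0],1],[[0,0,0.52],[0,0,0],1],[[0,0,0.52],[0,0,0],1]]}}

```text
time: 7.52
eef_pos: [563.3, 15.6, 60.7]
ee_rot: [-0.0, 0.956, 0.293, -0.001]
ft_force: [-7.0, 0.3, 12.0]
gripper_width: 46.7
finger_force: 81.2
```

```bash
python3 s.py
```

```text
7.525 [563.31  15.57  60.74] yaw 0.5952 j6 0.982 eff6 0.12 F [-7.   0.3 12. ] M [0.175 1.18  0.155] 46.67100819668201 81.2369759939611
```

Emit:
{"method": "servo_tool", "body": {"series": [[[0,0,0.1],[0,0,0],1],[[0,0,0.2],[0,0,0],1],[[0,0,0.3],[0,0,0],1],[[0,0,0.38],[0,0,0],1],[[0,0,0.43],[0,0,0],1],[[0,0,0.47],[0,0,0],1],[[0,0,0.5],[0,0,0],1],[[0,0,0.52],[0,0,0],1],[[0,0,0.52],[0,0,0],1],[[0,0,0.52],[0,0,0],1]]}}

```text
time: 8.78
eef_pos: [563.2, 15.8, 60.8]
ee_rot: [-0.0, 0.999, 0.038, -0.001]
ft_force: [-8.5, 4.1, 12.9]
gripper_width: 46.7
finger_force: 81.3
```

```bash
python3 s.py
```

```text
8.775 [563.19  15.85  60.78] yaw 0.0758 j6 1.501 eff6 0.386 F [-8.5  4.1 12.9] M [0.538 1.211 0.4  ] 46.67224181530812 81.30372125655413
```

Emit:
{"method": "servo_tool", "body": {"series": [[[0,0,0.01],[0,0,0],1],[[0,0,0.02],[0,0,0],1],[[0,0,0.02],[0,0,0],1],[[0,0,0.02],[0,0,0],1]]}}

```text
time: 9.28
eef_pos: [563.2, 15.9, 60.8]
ee_rot: [-0.0, 1.0, 0.028, -0.001]
ft_force: [-7.5, 3.7, 12.8]
gripper_width: 46.4
finger_force: 81.3
```

```bash
python3 s.py
```

```text
9.275 [563.22  15.88  60.8 ] yaw 0.0561 j6 1.521 eff6 0.497 F [-7.5  3.7 12.8] M [0.595 1.205 0.489] 46.37864363514818 81.30131643265486
```

The stop is confirmed: torque rises by about 0.1 N m per 0.02 rad and now reads 0.49 N m. I'll turn back to four clicks from the stop, which is −2.20 rad from here.

Emit:
{"method": "servo_tool", "body": {"series": [[[0,0,-0.12],[0,0,0],1],[[0,0,-0.26],[0,0,0],1],[[0,0,-0.4],[0,0,0],1],[[0,0,-0.54],[0,0,0],1],[[0,0,-0.68],[0,0,0],1],[[0,0,-0.82],[0,0,0],1],[[0,0,-0.96],[0,0,0],1],[[0,0,-1.1],[0,0,0],1],[[0,0,-1.24],[0,0,0],1],[[0,0,-1.38],[0,0,0],1],[[0,0,-1.52],[0,0,0],1],[[0,0,-1.66],[0,0,0],1],[[0,0,-1.8],[0,0,0],1],[[0,0,-1.94],[0,0,0],1],[[0,0,-2.06],[0,0,0],1],[[0,0,-2.15],[0,0,0],1],[[0,0,-2.2],[0,0,0],1],[[0,0,-2.2],[0,0,0],1],[[0,0,-2.2],[0,0,0],1]]}}

```text
time: 11.65
eef_pos: [564.4, 15.4, 60.8]
ee_rot: [0.0, 0.429, 0.903, 0.0]
ft_force: [-3.5, 0.3, 10.4]
gripper_width: 46.7
finger_force: 80.9
```

```bash
python3 s.py
```

```text
11.65 [564.37  15.36  60.81] yaw 2.2549 j6 -0.678 eff6 0.024 F [-3.5  0.3 10.4] M [-0.033  0.707  0.098] 46.697111155208425 80.89308651164174
```

Emit:
{"method": "servo_tool", "body": {"series": [[[0,0,0],[0,0,0],0.5],[[0,0,0],[0,0,0],-0.5],[[0,0,0],[0,0,0],-1],[[0,0,0],[0,0,0],-1],[[0,0,0],[0,0,0],-1],[[0,0,0],[0,0,0],-1],[[0,0,0],[0,0,-2],-1],[[0,0,0],[0,0,-6],-1],[[0,0,0],[0,0,-11],-1],[[0,0,0],[0,0,-16],-1],[[0,0,0],[0,0,-16],-1],[[0,0,0],[0,0,-16],-1]], "squeeze": 20}}

```text
time: 13.15
eef_pos: [563.9, 15.3, 218.8]
ee_rot: [-0.0, 0.429, 0.903, -0.0]
ft_force: [-0.2, 0.0, -0.3]
gripper_width: 85.6
finger_force: 0.0
```

```bash
python3 s.py; python3 -c "
from h import *
cv2.imwrite('pics/w3.png',camera('wrist')[:,:,::-1])"
```

```text
13.15 [563.94  15.33 218.85] yaw 2.2548 j6 -0.678 eff6 -0.0 F [-0.2  0.  -0.3] M [0.035 0.045 0.025] 85.61749980064764 0.0
```

View pics/w3.png

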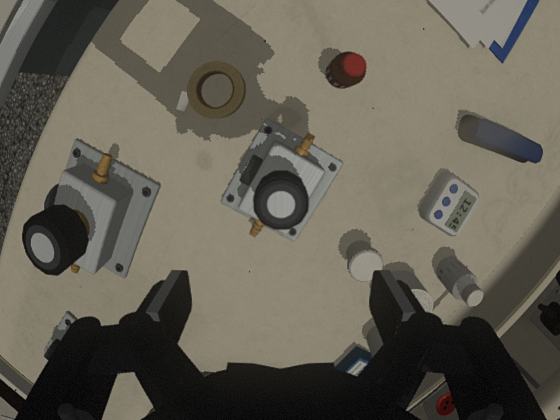

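The gripper is open and clear of everything. The knob is at about (280,200), and the cup (365,262), bottle (347,70) and tape roll (217,90) are all standing undisturbed.

```bash
python3 -c "
from rig import *
print(job_done())"
```

```text
the job is handed in; nothing more can be done
None
```

I turned the knob three clicks clockwise to its stop and pressed it to about 0.49 N m, then turned it back four clicks, let go, and handed the job in; no verdict came back, and the final picture shows the cup, bottle and tape roll undisturbed.

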